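# Vent the cleaning tank and hold its lid open

## Task

With the cleaning tank still shut, turn the yellow vent knob on the grey box clockwise to its stop and let go so that it springs back. Then lift the tank's blue lid, the one with the orange tab, to 50 degrees, level with the red bead on the arc, for a look at the parts inside, and finish while still holding it steady there: it falls shut if let go. Leave everything else on the bench where it stands.

Things in the scene. Friction and masses are not known exactly. Their poses are not given: they have to be found in the camera images.
- tank: aluminium parts-cleaning tank, bolted down, 200 deep (its x) x 240 wide (its y) x 120 tall, with a blue lid. Origin under its centre on the bench; its -x side is the front, roughly facing the robot. A thin steel arc (radius 100 about the hinge line) stands 12 off its +y side; the red bead on the arc marks a lid opening of 50 degrees
- tank_hinge (a point): middle of the lid's hinge line, on the tank's far rim: 100 behind the tank's origin (+x) and 124 up; the hinge line runs along the tank's y
- lid (a joint): lid opening in rad: 0 shut, grows as its front edge rises, stop at 1.4; 50 degrees is 0.873. The lid (8 thick, 0.3 to 0.6 kg) has a weak closing spring and falls shut from any angle when let go; about 2 to 4 N at the tab hold it
- lid_tab (a point): centre of the orange tab on the middle of the lid's front edge, level with the lid plate: 22 wide (tank's y), 14 thick, sticking out 56; the point is 237 from the hinge line in the lid's plane, 124 above the bench when shut, free above and below. Its flat sides face along the tank's y; pinched there it can pivot between the fingers as the lid rises. x axis points to the hinge, y along it
- vent_box: grey vent control box bolted to the bench to the left or right of the tank, 100 x 100 x 70 tall on a 130 x 120 foot plate, copper pipe at its back (+x); origin under its centre, z up
- vent_knob (a joint): vent knob angle in rad: 0 at rest, grows as it is turned clockwise seen from above, hard stop at 1.05 (60 degrees, red dot on the box); a light spring (about 0.1 N m at the stop) turns it back to 0 when let go
- knob_grip (a point): on the vertical axis of the vent knob, 99 above the bench, at mid-height of its yellow upright grip bar: 48 long, 14 wide, spanning heights 83 to 113. At rest the bar lies along the box's x; this point's x axis follows the bar as it turns
- thread_stand: wooden block 110 x 110 x 14 with three cones of thread, 92 tall in all, red, white and green; a bystander, origin under its centre
- pan: shallow dark steel pan, 170 across, 40 tall; a bystander, origin under its centre
- parts_bowl: small aluminium bowl of oddments, 120 across, 45 tall; a bystander, origin under its centre
- pot: open aluminium pot, about 110 across, 130 tall; a bystander, origin under its centre
- oil_bottle: amber bottle with red cap, 52 across, 140 tall; a bystander, origin under its centre
- hammer: hammer lying flat; a bystander, origin at the handle's axis
- screwdriver: screwdriver lying flat; a bystander, origin at the handle's axis
Mind the look-alikes: they are no part of the job. What is shaped like the vent_box but pink or turquoise is not meant.

How it is judged:
On the way, in this order (a step that is already met when the one before it is completed fails the run):
1. the vent knob is turned to its stop with the lid shut (value of joint vent_knob above 0.97 rad and value of joint lid below 0.06 rad), for 0.1 s.
2. the vent knob is let go and springs back, the lid still shut (value of joint vent_knob below 0.1 rad and contact force between vent_box and the fingers below 0.1 N and value of joint lid below 0.06 rad), for 0.1 s.
3. the fingers raise the lid (value of joint lid above 0.5 rad and contact force between lid and the fingers above 0.5 N), for 0.1 s.
At the end, for the whole second after the job is handed in: the lid stands still (under 0.1 rad/s) at 50 degrees, 7 either way (0.753 to 0.993 rad), carried by the fingers (more than 0.5 N) and by no other thing; the vent knob is back at rest (under 0.1 rad) and untouched (value of joint lid between 0.753 and 0.993 rad and velocity of joint lid between -0.1 and 0.1 rad/s and contact force between lid and the fingers above 0.5 N and value of joint vent_knob below 0.1 rad and contact force between vent_box and the fingers below 0.1 N and contact force between lid and thread_stand below 0.1 N and contact force between lid and pan below 0.1 N and contact force between lid and parts_bowl below 0.1 N and contact force between lid and pot below 0.1 N and contact force between lid and oil_bottle below 0.1 N and contact force between lid and hammer below 0.1 N and contact force between lid and screwdriver below 0.1 N); the arm keeps its last pose, push and grip.
It fails at once if something else on the bench is moved by more than 30 mm (distance of any of thread_stand, pan, parts_bowl, pot, oil_bottle, hammer, screwdriver from where it was at the start of the episode above 0.03 m).
It also fails if it takes over 61 s, if anything falls off the work surface, if the arm or the gripper's body presses on something with over 40 N, if the wrist force passes 120 N, or if a joint passes its speed limit or range.

## Robot

A 6-joint arm with a two-finger parallel gripper is mounted at the origin on the work surface. World frame = base frame: x ahead of the robot, y to its left, z up, the work surface at z = 0. Lengths are in m, angles in rad, forces in N, time in s.
With the tool pointing down it reaches from about 0.4 to 0.825 m from the base axis. Payload 7 kg.
Tool frame: the origin (TCP) lies at the very end of the fingers, on their centre line; the grasp point (between the pads) lies 19 mm behind it; z points along the fingers, y is the direction in which the jaws open and shut (so a half turn about z gives the same grasp; the last joint's range is limited). The gripper opens to 88 mm and grips with 3 to 60 N. Pads are 19 mm wide; open, the fingers measure 130 mm over their backs; the gripper's body (78 mm by 193 mm) begins 47 mm behind the grasp point.
Start: joints at [-0.896, 0.359, 0.012, 0, -1.224, -0.288], TCP at [0.255, -0.625, 0.227] pointing down, gripper open.
Joint ranges: [-3.07, 3.07], [-1.43, 2.12], [-1.02, 1.25], [-3.03, 1.67], [-3.05, -0], [-3.03, 3.03]. Speed limits (rad/s): [2.39, 2.39, 3.01, 3.14, 3.14, 3.14].

## Interface

Orientations are given as [roll, pitch, yaw] about the fixed x, y, z axes, in that order (R = Rz(yaw) Ry(pitch) Rx(roll)).
In Python, from station import arm, eyes, job, outline_of gives the robot as it stands.
- The arm moves only by the tool apply_moves, never from a script. Its argument "moves" is a list of rows, each a list of 5 numbers: the opening, from -1 (shut) to 1 (fully open), then the shift along the tool's x, y, z in m, then the turn about the tool's z in rad. A call has 1 to 12 rows; each row shifts and turns the commanded pose from where the row before left it, along the tool's axes as they then stand; what a row does not reach is not made up. A row lasts 1/12 s, in which the tool goes at most 41.7 mm and 7.16 degrees, less where a joint would pass 70% of its speed; a pose out of reach is approached as far as the arm can. A call with a gripper value outside its range is refused whole. The fingers move at their own pace and stop on an object; "newtons" is the grip in N (left out, the last holds). Time passes only in rows, so rows that do not move let the fingers close. It gives the time, the measured TCP pose, the force and the opening at its end, in the units of the state.
- arm.get_state(): the state, without advancing time (a new reading comes with each control period).
- eyes.grab_frame(name): name is "scene" or "side" or "wrist"; returns a dict with "color" (384x512x3 uint8, red, green, blue), "z_map" (384x512 float32, m along the optical axis (not along the pixel's ray), 0 where there is no reading), "camera_matrix" (3x3 intrinsics, pixels), "extrinsics" (4x4, takes a point from camera to world coordinates). Camera axes: x right, y up, looking along -z (the intrinsics and any distortion apply to the point x, -y, -z); pixel columns grow to the right and rows downward; lengths in m; the calibration is good to about 2 mm. A picture is of the moment at which its call begins.
- job.job_done(): hands the job in, once; it reports no verdict.
Trained networks look in a picture, given as the dict that the camera call returned (one of the last four; its "shot" number tells which), for a name from the list of things; names that differ only in an ending like _2 or _b are one class to them, and where a whole thing is asked for, a point or a joint stands for the part that bears it (a point fixed in the world has none). Each returns a list of dicts, best first, with "score" (0 to 1); they miss things now and then, are a little off and sometimes report something else, mostly with a low value. They report only what shows in the picture. A call takes as long as a camera call. They do not tell look-alikes from the thing itself.
- outline_of(label, picture): "region" (384x512 bool, what is visible of it) and "extent" ([left, top, right, bottom] in pixels, round what is visible of it).
The state is a dict: "t": time; "q": joint angles; "qd": joint speeds; "joint_efforts": joint torques, N m; "eef_pos": TCP position; "ee_rot": TCP orientation; "force": force on the tool from outside, world axes, zero at the start; "moment": the same for the moment, N m; "width": finger opening in m.
Only numpy, scipy, OpenCV 4.12 (cv2) and the standard library are available. Lean on these libraries where they do the work, as an engineer would, in place of code of your own. Each camera call takes 0.05 s, during which the arm holds its last target.

## Working session

There is one attempt and no reset: what is moved stays moved. The work goes in short steps, Python scripts to look and compute and a tool call to move; the robot and the scene stay as the last step left them, time stands still between calls to the robot, and variables do not carry over. Pictures are saved under pics/ and viewed, and the job is handed in when it is done.

Besides the shell and the picture viewer there is one more tool, called after "Call:" as a command line: name --pt "numbers of a row" for each row, then --argument value for the rest. apply_moves: Moves the arm, as the interface text tells. Its arguments: {"type":"object","properties":{"moves":{"type":"array","items":{"type":"array","items":{"type":"number"}}},"newtons":{"type":"number"}},"required":["moves"]}

```bash
mkdir -p pics; cat > h.py <<'E'
import numpy as np, cv2
from station import arm, eyes, job, outline_of
def save(f,name,crop=None,scale=1):
    c=f["color"][:,:,::-1]
    if crop: l,t,r,b=crop; c=c[t:b,l:r]
    if scale!=1: c=cv2.resize(c,None,fx=scale,fy=scale,interpolation=cv2.INTER_CUBIC)
    cv2.imwrite("pics/"+name+".png",c)
def cloud(f):
    z=f["z_map"]; K=f["camera_matrix"]; E=f["extrinsics"]
    v,u=np.mgrid[0:z.shape[0],0:z.shape[1]]
    x=(u-K[0,2])/K[0,0]*z; y=(v-K[1,2])/K[1,1]*z
    P=np.stack([x,-y,-z],-1)@E[:3,:3].T+E[:3,3]
    P[z<=0]=np.nan
    return P
E
python3 - <<'E'
from h import *
import pickle
F={}
for n in ["scene","side","wrist"]:
    f=eyes.grab_frame(n); save(f,n+"0"); F[n]={k:f[k] for k in f}
    print(n,f.keys(),f["camera_matrix"].round(1).tolist(),f["extrinsics"].round(3).tolist())
    for l in ["vent_box","tank","knob_grip","lid_tab","lid"]:
        try: print(l,[(round(o["score"],2),o["extent"]) for o in outline_of(l,f)])
        except Exception as e: print(l,e)
pickle.dump(F,open("F.pkl","wb"))
print(arm.get_state())
E
```

```text
scene dict_keys(['color', 'z_map', 'camera_matrix', 'extrinsics', 'shot']) [[408.7, 0.0, 259.5], [0.0, 408.7, 196.4], [0.0, 0.0, 1.0]] [[-0.175, -0.791, 0.586, 1.296], [0.985, -0.137, 0.108, 0.128], [-0.005, 0.596, 0.803, 1.217], [0.0, 0.0, 0.0, 1.0]]
vent_box [(0.95, [115.0, 141.6, 161.4, 180.2]), (0.66, [182.9, 119.7, 222.5, 155.6]), (0.59, [167.8, 156.1, 207.3, 195.1])]
tank [(0.92, [233.6, 184.6, 320.0, 276.9])]
knob_grip [(0.52, [198.0, 116.4, 204.0, 134.8]), (0.42, [176.5, 158.1, 191.1, 174.7])]
lid_tab [(0.83, [234.1, 181.5, 317.0, 252.2])]
lid [(0.17, [232.7, 182.5, 323.4, 275.5])]
side dict_keys(['color', 'z_map', 'camera_matrix', 'extrinsics', 'shot']) [[393.9, 0.0, 250.6], [0.0, 393.9, 196.0], [0.0, 0.0, 1.0]] [[-0.876, 0.367, -0.312, 0.05], [-0.482, -0.665, 0.57, 0.743], [0.002, 0.65, 0.76, 1.121], [0.0, 0.0, 0.0, 1.0]]
vent_box [(0.87, [280.4, 143.9, 328.4, 185.8])]
tank [(0.82, [162.0, 162.2, 251.9, 252.3])]
knob_grip [(0.61, [302.2, 146.0, 315.1, 161.9])]
lid_tab [(0.68, [168.4, 161.8, 254.8, 226.3]), (0.28, [281.0, 142.1, 327.8, 185.5])]
lid [(0.95, [163.1, 160.5, 252
[... 391 characters left out ...]
342.2, 312.8])]
lid_tab []
lid []
{'t': 0.9, 'q': array([-8.95875544e-01,  3.58593171e-01,  1.18653491e-02,  2.00442883e-06,
       -1.22410079e+00, -2.88090788e-01]), 'qd': array([ 2.25708175e-06,  8.80223045e-05, -2.93266268e-05, -1.15527006e-03,
        1.13748138e-04,  1.66325237e-03]), 'joint_efforts': array([-3.41908826e-04, -5.82363331e+01,  2.93295586e+01,  7.00247705e+00,
        1.25384078e-02, -1.15233510e-05]), 'eef_pos': array([ 0.25460315, -0.62509858,  0.22655092]), 'ee_rot': array([ 3.14156224e+00, -1.09799079e-05, -2.75476198e+00]), 'force': array([-0.10555488,  0.61634998,  0.4943852 ]), 'moment': array([-0.01941503,  0.01380361,  0.01751134]), 'width': 0.08779836325287521}
```

```bash
python3 - <<'E'
import pickle,cv2,numpy as np
F=pickle.load(open("F.pkl","rb"))
def c(n,b,s): l,t,r,bb=b; return cv2.resize(F[n]["color"][t:bb,l:r,::-1],None,fx=s,fy=s,interpolation=cv2.INTER_CUBIC)
cv2.imwrite("pics/sc_crop.png",c("scene",(90,90,350,290),3))
cv2.imwrite("pics/sd_crop.png",c("side",(140,110,400,300),3))
E
```

```text
(no output)
```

View pics/scene0.png

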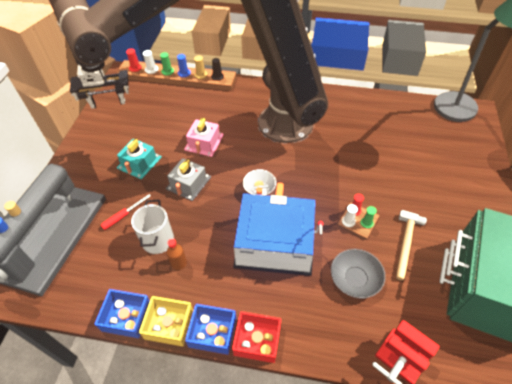

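View pics/side0.png

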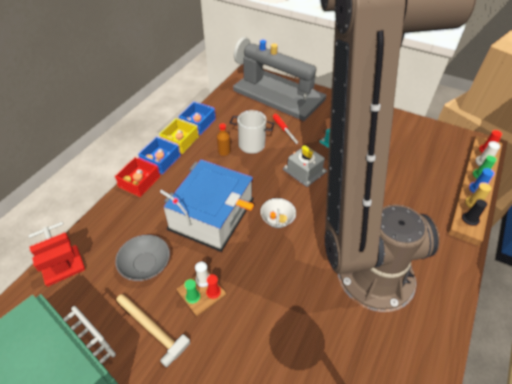

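View pics/wrist0.png

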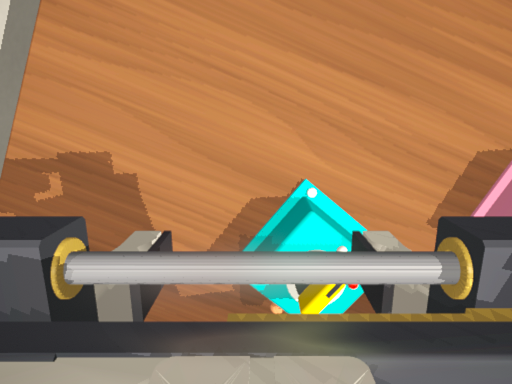

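```bash
ls pics
```

```text
sc_crop.png
scene0.png
sd_crop.png
side0.png
wrist0.png
```

View crops.

The scene view shows three boxes of the same shape: turquoise at about (138,158), pink at (203,137) and grey at (187,178). Grey fits the description; turquoise and pink are the look-alikes. The blue lid is at (277,222), with its orange tab at about (279,190) next to the bowl at (260,184). I'll confirm in crops.

View pics/sc_crop.png

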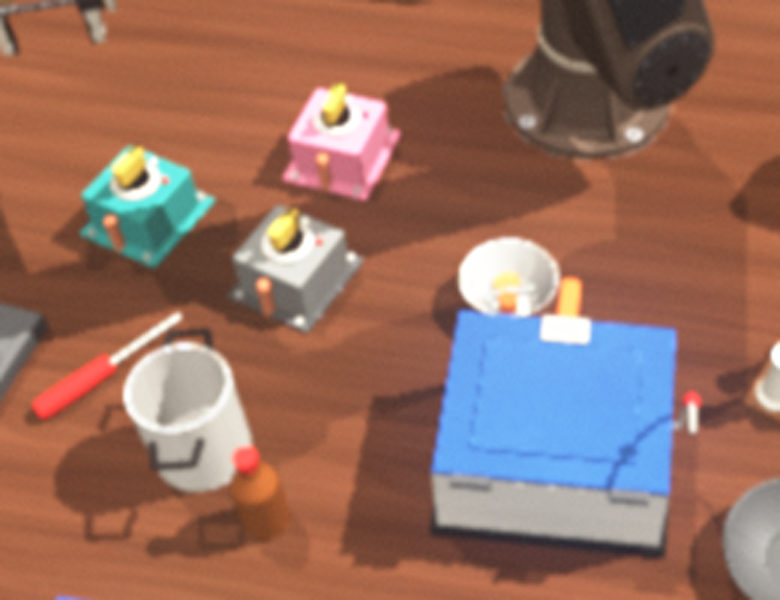

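View pics/sd_crop.png

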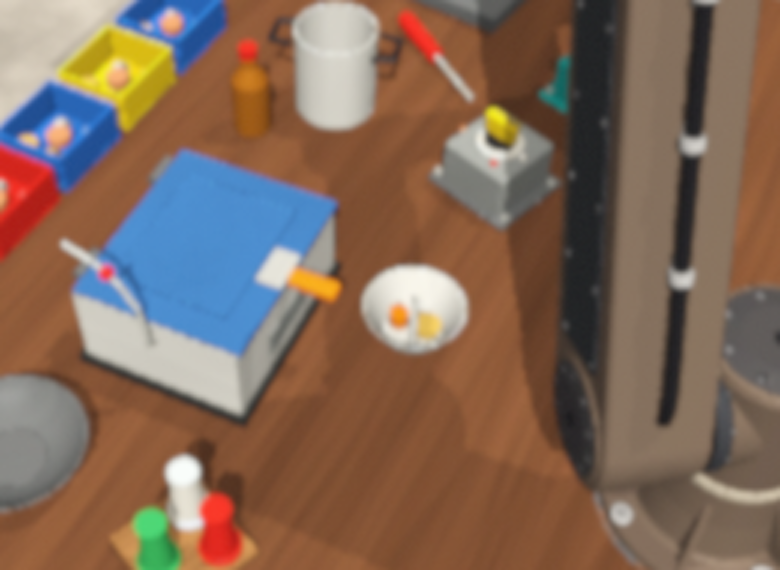

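The crops confirm that the grey box, with its knob at scene pixel (185,167), is the one meant. The orange tab is at about (280,189), to the right of the bowl. Next I measure the poses.

```bash
python3 - <<'E'
from h import *
import pickle
F=pickle.load(open("F.pkl","rb"))
def rect(p): 
    r=cv2.minAreaRect((p[:,:2]*1000).astype(np.float32)); return np.round(r[0],1),np.round(r[1],1),round(r[2],1)
for n in ["scene","side"]:
    f=F[n]; P=cloud(f); C=f["color"].astype(int); hsv=cv2.cvtColor(f["color"],cv2.COLOR_RGB2HSV)
    z=P[...,2]; v,u=np.mgrid[0:384,0:512]
    box={"scene":(165,150,212,200),"side":(280,140,330,190)}[n]
    tk={"scene":(225,180,325,280),"side":(155,155,260,255)}[n]
    m=(u>box[0])&(u<box[2])&(v>box[1])&(v<box[3])
    top=m&(abs(z-0.07)<0.006); p=P[top]; print(n,"boxtop",len(p),rect(p))
    ab=m&(z>0.02)&(hsv[...,1]<60); print(" box all",rect(P[ab]))
    ye=m&(hsv[...,0]>20)&(hsv[...,0]<32)&(hsv[...,1]>120); p=P[ye]; print(" yellow",len(p),p.mean(0).round(4),np.nanmin(p,0).round(3),np.nanmax(p,0).round(3))
    q=p[p[:,2]>0.105]; print("  ytop",len(q),q.mean(0).round(4),rect(q) if len(q)>3 else '', np.nanmedian(p[:,2]))
    m=(u>tk[0])&(u<tk[2])&(v>tk[1])&(v<tk[3])
    b=m&(hsv[...,0]>95)&(hsv[...,0]<120)&(hsv[...,1]>120)&(z>0.11); p=P[b]; print(" lid",len(p),rect(p),np.median(p[:,2]).round(4))
    o=m&(hsv[...,0]<20)&(hsv[...,1]>190)&(C[...,0]>180)&(z>0.10); p=P[o]; print(" tab",len(p),p.mean(0).round(4),rect(p),np.nanmin(p,0).round(3),np.nanmax(p,0).round(3))
    for l in ["parts_bowl","pot","thread_stand","pan"]:
        os=outline_of(l,f) if 0 else []
E
```

```text
scene boxtop 427 (array([ 390.4, -314. ]), array([104.2, 102.5]), 71.2)
 box all (array([ 397.2, -314.1]), array([104.4, 110.2]), 75.0)
 yellow 51 [ 0.3963 -0.3111  0.1043] [ 0.377 -0.322  0.086] [ 0.416 -0.302  0.118]
  ytop 26 [ 0.394  -0.3112  0.1115] (array([ 395.5, -313.6]), array([14.1, 41.8]), 76.3) 0.10510178581156793
 lid 3887 (array([591.9,  48.9]), array([207.3, 238.8]), 4.0) 0.1307<stdin>:18: RuntimeWarning: Mean of empty slice.
  ret = um.true_divide(
Traceback (most recent call last):
ValueError: zero-size array to reduction operation fmin which has no identity
```

```bash
python3 - <<'E'
from h import *
import pickle
F=pickle.load(open("F.pkl","rb"))
def rect(p): 
    p=p[~np.isnan(p[:,0])]
    if len(p)<5: return None
    r=cv2.minAreaRect((p[:,:2]*1000).astype(np.float32)); return np.round(r[0],1),np.round(r[1],1),round(r[2],1)
for n in ["scene","side"]:
    f=F[n]; P=cloud(f); C=f["color"].astype(int); hsv=cv2.cvtColor(f["color"],cv2.COLOR_RGB2HSV)
    z=P[...,2]; v,u=np.mgrid[0:384,0:512]
    if n=="side":
        box=(280,140,330,190); tk=(155,155,270,255)
        m=(u>box[0])&(u<box[2])&(v>box[1])&(v<box[3])
        top=m&(abs(z-0.07)<0.006); p=P[top]; print(n,"boxtop",len(p),rect(p))
        ye=m&(hsv[...,0]>20)&(hsv[...,0]<32)&(hsv[...,1]>120); p=P[ye]; print(" yellow",len(p),np.nanmean(p,0).round(4),rect(p))
        q=p[p[:,2]>0.105]; print("  ytop",len(q),q.mean(0).round(4),rect(q))
        m=(u>tk[0])&(u<tk[2])&(v>tk[1])&(v<tk[3])
        b=m&(hsv[...,0]>95)&(hsv[...,0]<120)&(hsv[...,1]>120)&(z>0.11); p=P[b]; print(" lid",len(p),rect(p),np.median(p[:,2]).round(4))
        o=m&(hsv[...,0]<22)&(hsv[...,1]>190)&(C[...,0]>180)&(z>0.10); p=P[o]; print(" tab",len(p),np.nanmean(p,0).round(4),rect(p))
    else:
        print(hsv[186:196,276:286,0]); print((z[184:196,276:284]*1000).round()); 
    cls={}
    for l in ["parts_bowl","pot","thread_stand","pan","oil_bottle","screwdriver"]:
        pass
    # tall things near tank
    for lo,l in [("x",0)]:
        pass
    if n=="scene":
        o=(u>272)&(u<288)&(v>178)&(v<198)&(hsv[...,0]<24)&(hsv[...,1]>150)&(z>0.11)&(z<.14); print(np.argwhere(o)[:60:4].tolist()); print("tab",o.sum(),np.nanmean(P[o],0),rect(P[o]))
        bw=(u>240)&(u<277)&(v>168)&(v<202)&(hsv[...,1]<70)&(z>0.025)&(z<.07); print("bowl",rect(P[bw]))
E
```

```text
[[10 17 23 24 24 24 21 13  8  7]
 [10 18 23 24 24 24 21 12  7  7]
 [11 19 23 24 24 24 20 12  8  6]
 [12 20 24 24 24 23 19 11  7  7]
 [13 21 24 24 24 23 17 10  6  6]
 [13 21 24 24 24 22 16  9  7  6]
 [15 22 24 24 24 22 14  9  6  6]
 [15 22 23 24 24 21 14  8  6  6]
 [16 23 24 24 24 21 13  8  7  6]
 [18 23 24 25 24 22 14 10  9  8]]
[[  1. 129. 132. 137. 129. 132. 126.   5.]
 [  7. 129. 135. 132. 134. 134. 128.   1.]
 [  2. 134. 132. 134. 135. 131. 130.   1.]
 [ -4. 129. 133. 130. 132. 138. 132.   2.]
 [130. 132. 134. 133. 133. 136. 125.   5.]
 [131. 132. 130. 132. 133. 128. 133.   2.]
 [132. 139. 133. 128. 129. 135. 130.  -1.]
 [130. 131. 133. 132. 131. 132. 131.   0.]
 [134. 130. 129. 134. 133. 132. 128.  -1.]
 [135. 131. 136. 131. 130. 128. 131.   3.]
 [134. 131. 128. 133. 132. 132.  -1.   4.]
 [127. 134. 128. 134. 132. 129.   5.   1.]]
[[183, 278], [188, 276], [192, 276]]
tab 11 [0.45656126 0.03742483 0.13133252] (array([455.8,  39.5]), array([43. , 20.2]), 8.4)
bowl (array([373.4, -44. ]), array([116.8, 117.5]), 11.0)
side boxtop 343 (array([ 389.1, -318. ]), array([103.4, 101.4]), 71.7)
 yellow 108 [ 0.3931 -0.3257  0.0951] (array([ 416.4, -374.6]), array([ 36.2, 172.2]), 25.3)
  ytop 50 [ 0.3872 -0.3151  0.1125] (array([ 389.3, -315.7]), array([15.9, 52. ]), 69.0)
 lid 2916 (array([588.5,  46. ]), array([203.6, 238.3]), 3.9) 0.1306
 tab 87 [0.4534 0.0408 0.1306] (array([456.4,  37.2]), array([50. , 24.8]), 4.6)
```

Call:
apply_moves --pt "1 -0.0202 0.0196 0 0" --pt "1 -0.0202 0.0196 0 0" --pt "1 -0.0202 0.0196 0 0" --pt "1 -0.0202 0.0196 0 0" --pt "1 -0.0202 0.0196 0 0" --pt "1 -0.0202 0.0196 0 0" --pt "1 -0.0202 0.0196 0 0" --pt "1 -0.0202 0.0196 0 0" --pt "1 -0.0202 0.0196 0 0" --pt "1 -0.0202 0.0196 0 0" --pt "1 -0.0202 0.0196 0 0" --pt "1 -0.0202 0.0196 0 0" --newtons 15

```text
t: 1.9
eef_pos: [0.3907, -0.3146, 0.2268]
ee_rot: [-3.141, 0.0, -2.755]
force: [0.1, -1.3, 0.6]
width: 0.0875
```

Call:
apply_moves --pt "1 0 0 0 0.1183" --pt "1 0 0 0 0.1183" --pt "1 0 0 0 0.1183" --pt "1 0 0 0 0.1183" --pt "1 0 0 0 0.1183" --pt "1 0 0 0 0.1183" --pt "1 0 0 0 0" --pt "1 0 0 0 0"

```text
t: 2.57
eef_pos: [0.3904, -0.3158, 0.2267]
ee_rot: [-3.142, 0.0, 2.822]
force: [-0.3, -0.1, -0.7]
width: 0.0875
```

```bash
python3 - <<'E'
from h import *
s=arm.get_state(); print({k:np.round(s[k],4) for k in ["t","q","eef_pos","ee_rot","force"]})
f=eyes.grab_frame("wrist"); save(f,"wrist1")
P=cloud(f); hsv=cv2.cvtColor(f["color"],cv2.COLOR_RGB2HSV)
z=P[...,2]
ye=(hsv[...,0]>20)&(hsv[...,0]<32)&(hsv[...,1]>120)&(z>0.107)&(z<.12)
p=P[ye]; print(len(p),p.mean(0))
if len(p)>10:
  print(cv2.minAreaRect((p[:,:2]*1000).astype(np.float32)))
t=(abs(z-.07)<.005)&(hsv[...,1]<60); p=P[t]; print(cv2.minAreaRect((p[:,:2]*1000).astype(np.float32)))
E
```

```text
{'t': np.float64(2.5667), 'q': array([-0.2883,  0.0715, -0.3606,  0.    , -1.1385, -1.6017]), 'eef_pos': array([ 0.3904, -0.3158,  0.2267]), 'ee_rot': array([-3.1416e+00,  3.0000e-04,  2.8224e+00]), 'force': array([-0.3372, -0.0782, -0.6841])}
869 [ 0.38703829 -0.31817791  0.11330332]
((386.8184509277344, -318.3523254394531), (13.247964859008789, 46.772274017333984), 71.94200897216797)
((309.059326171875, -383.69940185546875), (291.34112548828125, 196.7061309814453), 66.02821350097656)
```

View pics/wrist1.png

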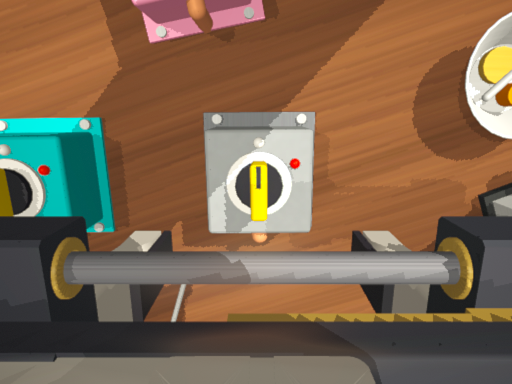

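The wrist view has the grey box dead ahead, knob at (259,190), red stop dot at (294,163), clockwise from rest. The bar lies at about (0.388, -0.317) with yaw -18°. I'll shift about 3 mm and go down to grip it.

Call:
apply_moves --pt "1 0.002 -0.002 0.027 0" --pt "1 0 0 0.03 0" --pt "1 0 0 0.03 0" --pt "1 0 0 0.03 0" --pt "1 0 0 0.022 0" --pt "1 0 0 0 0" --pt "-1 0 0 0 0" --pt "-1 0 0 0 0" --pt "-1 0 0 0 0" --pt "-1 0 0 0 0" --pt "-1 0 0 0 0" --pt "-1 0 0 0 0" --newtons 15

```text
t: 3.62
eef_pos: [0.3882, -0.3173, 0.0884]
ee_rot: [-3.142, 0.002, 2.819]
force: [-0.5, -0.5, 0.0]
width: 0.0532
```

Call:
apply_moves --pt "-1 0 0 0 0" --pt "-1 0 0 0 0" --pt "-1 0 0 0 0" --pt "-1 0 0 0 0" --pt "-1 0 0 0 0" --pt "-1 0 0 0 0"

```text
t: 4.12
eef_pos: [0.3876, -0.3174, 0.0876]
ee_rot: [-3.141, -0.0, 2.819]
force: [-3.5, -12.9, -2.7]
width: 0.0138
```

Call:
apply_moves --pt "-1 0 -0.001 0 0" --pt "-1 0 0 0 0" --pt "-1 0 0 0 0"

```text
t: 4.37
eef_pos: [0.3875, -0.3177, 0.0875]
ee_rot: [3.141, -0.0, 2.818]
force: [0.6, 4.9, 1.7]
width: 0.0138
```

Centred. Now I turn it 60° clockwise.

Call:
apply_moves --pt "-1 0 0 0 0.1" --pt "-1 0 0 0 0.1" --pt "-1 0 0 0 0.1" --pt "-1 0 0 0 0.1" --pt "-1 0 0 0 0.1" --pt "-1 0 0 0 0.1" --pt "-1 0 0 0 0.1" --pt "-1 0 0 0 0.1" --pt "-1 0 0 0 0.1" --pt "-1 0 0 0 0.1" --pt "-1 0 0 0 0.04" --pt "-1 0 0 0 0"

```text
t: 5.37
eef_pos: [0.3886, -0.3169, 0.0876]
ee_rot: [3.14, -0.001, 1.776]
force: [4.2, 10.4, 3.5]
width: 0.0137
```

Call:
apply_moves --pt "-1 0 0 0 0" --pt "-1 0 0 0 0"

```text
t: 5.53
eef_pos: [0.3886, -0.3169, 0.0876]
ee_rot: [3.14, -0.001, 1.779]
force: [3.6, 10.8, 2.4]
width: 0.0142
```

```bash
python3 - <<'E'
from h import *
s=arm.get_state(); print({k:np.round(s[k],4) for k in ["t","q","eef_pos","ee_rot","force","moment","width"]})
f=eyes.grab_frame("side"); save(f,"side2",(220,100,380,220),5)
f=eyes.grab_frame("wrist"); save(f,"wrist2")
E
```

```text
{'t': np.float64(5.5333), 'q': array([-2.931e-01,  2.153e-01, -5.483e-01, -2.400e-03, -8.059e-01,
       -2.639e+00]), 'eef_pos': array([ 0.3886, -0.3169,  0.0876]), 'ee_rot': array([ 3.1396e+00, -9.0000e-04,  1.7787e+00]), 'force': array([ 3.6225, 10.7811,  2.3789]), 'moment': array([ 3.8999, -1.3862,  0.1098]), 'width': np.float64(0.0142)}
```

View pics/side2.png

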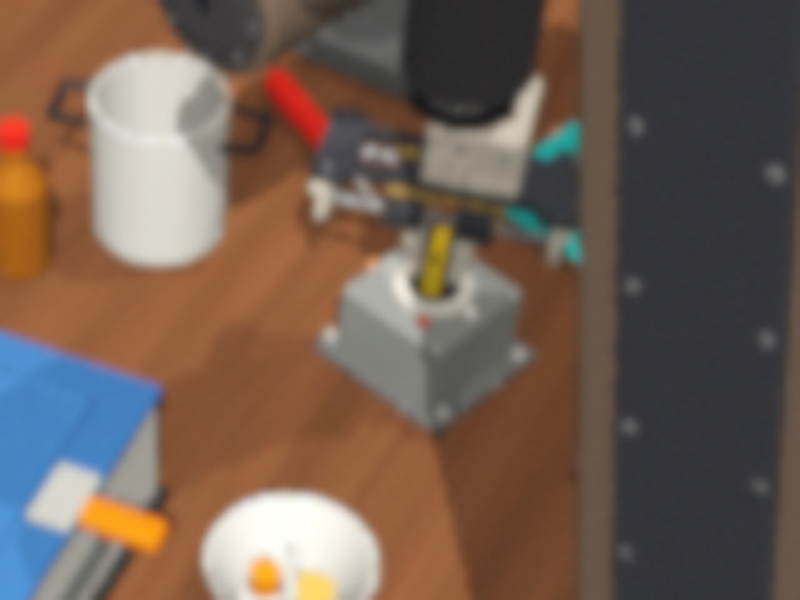

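View pics/wrist2.png

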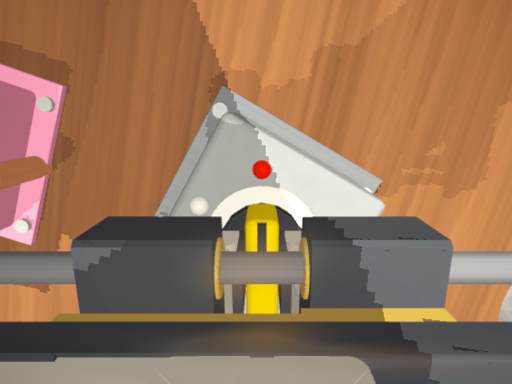

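The wrist view shows the bar gripped, pointing straight at the red dot (262,170). I'll press slightly further to be sure, then let go and lift off.

Call:
apply_moves --pt "-1 0 0 0 0.03" --pt "-1 0 0 0 0" --pt "-1 0 0 0 0" --pt "-1 0 0 0 0"

```text
t: 5.97
eef_pos: [0.3886, -0.317, 0.0876]
ee_rot: [3.14, -0.001, 1.749]
force: [4.3, 9.6, 2.7]
width: 0.0139
```

```bash
python3 - <<'E'
from h import *
s=arm.get_state(); print({k:np.round(s[k],4) for k in ["t","ee_rot","force","moment","width"]})
E
```

```text
{'t': np.float64(5.9667), 'ee_rot': array([ 3.1397e+00, -7.0000e-04,  1.7492e+00]), 'force': array([4.2592, 9.5978, 2.7016]), 'moment': array([ 3.685 , -1.4108,  0.3147]), 'width': np.float64(0.0139)}
```

Call:
apply_moves --pt "1 0 0 0 0" --pt "1 0 0 0 0" --pt "1 0 0 0 0" --pt "1 0 0 0 0" --pt "1 0 0 0 0" --pt "1 0 0 0 0" --pt "1 0 0 0 0" --pt "1 0 0 -0.03 0" --pt "1 0 0 -0.03 0" --pt "1 0 0 -0.03 0" --pt "1 0 0 -0.03 0" --pt "1 0 0 0 0"

```text
t: 6.97
eef_pos: [0.3902, -0.32, 0.2138]
ee_rot: [3.134, 0.006, 1.749]
force: [0.6, -1.1, 1.0]
width: 0.0857
```

```bash
python3 - <<'E'
from h import *
s=arm.get_state(); print({k:np.round(s[k],4) for k in ["t","q","eef_pos","ee_rot","force","moment","width"]})
f=eyes.grab_frame("wrist"); save(f,"wrist3")
E
```

```text
{'t': np.float64(6.9667), 'q': array([-0.2951,  0.0796, -0.3835,  0.0027, -1.0983, -2.6692]), 'eef_pos': array([ 0.3902, -0.32  ,  0.2138]), 'ee_rot': array([3.1344, 0.0064, 1.7493]), 'force': array([ 0.5947, -1.1357,  1.0268]), 'moment': array([-0.2333, -0.2062,  0.0066]), 'width': np.float64(0.0857)}
```

View pics/wrist3.png

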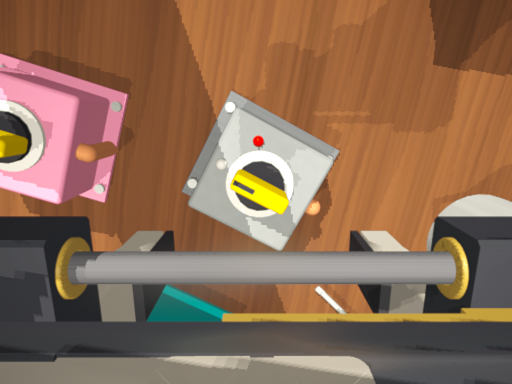

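The wrist view shows the knob bar back on its white rest dot (222,163), untouched. The fingers are open and clear, so I go to the tab.

Call:
apply_moves --pt "1 0.0284 0.01 0 0" --pt "1 0.0284 0.01 0 0" --pt "1 0.0284 0.01 0 0" --pt "1 0.0284 0.01 0 0" --pt "1 0.0284 0.01 0 0" --pt "1 0.0284 0.01 0 0" --pt "1 0.0284 0.01 0 0" --pt "1 0.0284 0.01 0 0" --pt "1 0.0284 0.01 0 0" --pt "1 0.0284 0.01 0 0" --pt "1 0.0284 0.01 0 0" --pt "1 0.0284 0.01 0 0"

```text
t: 8.02
eef_pos: [0.4503, -0.0404, 0.2112]
ee_rot: [3.123, -0.132, 1.848]
force: [0.3, 0.3, -0.1]
width: 0.0878
```

Call:
apply_moves --pt "1 0 0 0 -0.122" --pt "1 0 0 0 -0.122" --pt "1 0 0 0 -0.122" --pt "1 0 0 0 -0.122" --pt "1 0 0 0 -0.122" --pt "1 0 0 0 -0.122" --pt "1 0 0 0 -0.122" --pt "1 0 0 0 -0.122" --pt "1 0 0 0 -0.122" --pt "1 0 0 0 -0.122" --pt "1 0 0 0 -0.122" --pt "1 0 0 0 -0.121"

```text
t: 9.02
eef_pos: [0.4501, -0.0411, 0.2113]
ee_rot: [3.009, 0.005, -2.968]
force: [0.1, -0.1, 0.5]
width: 0.0872
```

Call:
apply_moves --pt "1 0 0 0 0" --pt "1 0 0 0 0" --pt "1 0 0 0 0"

```text
t: 9.27
eef_pos: [0.4499, -0.0415, 0.2113]
ee_rot: [3.009, 0.003, -2.978]
force: [0.0, -0.6, -0.1]
width: 0.088
```

```bash
python3 - <<'E'
from h import *
s=arm.get_state(); print({k:np.round(s[k],4) for k in ["t","q","eef_pos","ee_rot","force","width"]})
f=eyes.grab_frame("wrist"); save(f,"wrist4")
P=cloud(f); hsv=cv2.cvtColor(f["color"],cv2.COLOR_RGB2HSV)
z=P[...,2]
def r(m):
    p=P[m]; n,l,st,c=cv2.connectedComponentsWithStats(m.astype(np.uint8)); i=1+st[1:,4].argmax(); p=P[l==i]
    print(len(p),st[i],p.mean(0).round(4),cv2.minAreaRect((p[:,:2]*1000).astype(np.float32)))
r((hsv[...,0]>5)&(hsv[...,0]<22)&(hsv[...,1]>190)&(z>0.12)&(z<.14))
r((hsv[...,0]>95)&(hsv[...,0]<120)&(hsv[...,1]>120)&(z>0.11)&(z<.14))
E
```

```text
{'t': np.float64(9.2667), 'q': array([ 0.2235,  0.0219, -0.3979, -0.1448, -1.1434, -1.5709]), 'eef_pos': array([ 0.4499, -0.0415,  0.2113]), 'ee_rot': array([ 3.0095,  0.0035, -2.9781]), 'force': array([ 0.0158, -0.5786, -0.1293]), 'width': np.float64(0.088)}
1140 [ 327  192   37   59 1140] [0.4536 0.0326 0.1298] ((453.6874694824219, 36.249637603759766), (47.364524841308594, 21.81964111328125), 3.731227397918701)
4560 [ 182  284  193   37 4560] [ 0.525  -0.0205  0.1293] ((524.147705078125, -1.53192138671875), (31.857887268066406, 155.0042724609375), 5.863546848297119)
```

View pics/wrist4.png

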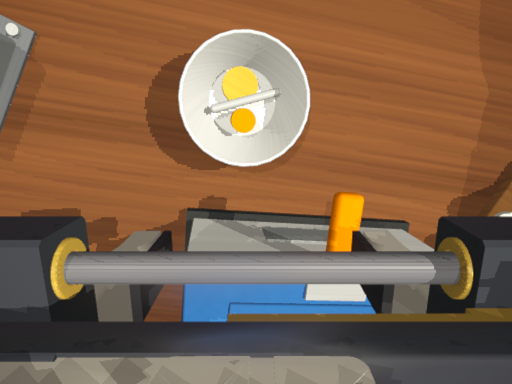

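The arm stopped short, at y -0.041 and tilted 0.13 rad. I need to find out why before moving on.

```bash
python3 - <<'E'
from h import *
s=arm.get_state(); print({k:np.round(s[k],4) for k in ["t","q","qd","joint_efforts","moment"]})
f=eyes.grab_frame("scene"); save(f,"scene4",(60,0,400,255),2.3)
f=eyes.grab_frame("side"); save(f,"side4",None,1.5)
E
```

```text
{'t': np.float64(9.3167), 'q': array([ 0.2234,  0.0218, -0.3981, -0.1447, -1.1434, -1.5703]), 'qd': array([-0.0006, -0.0016, -0.0016,  0.0001, -0.    ,  0.0152]), 'joint_efforts': array([ 2.37000e-02, -2.97561e+01,  2.80164e+01,  6.26930e+00,
       -6.81000e-02, -3.30000e-02]), 'moment': array([-0.4537, -0.0431, -0.0332])}
```

View pics/scene4.png

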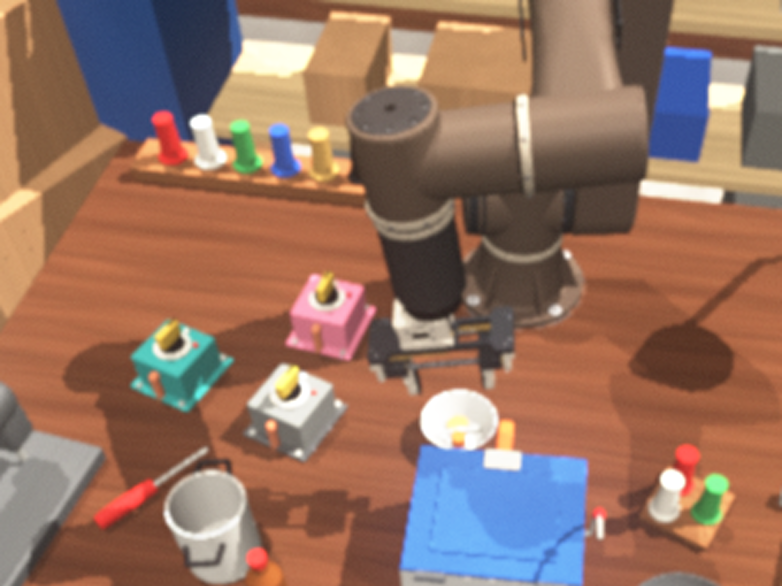

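View pics/side4.png

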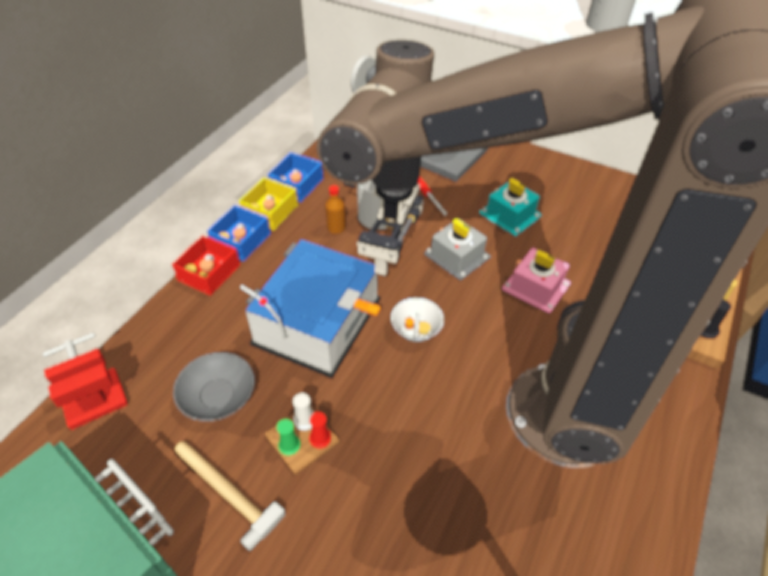

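Nothing is pressing on the arm: torques are low and the scene view is clear. While the arm swung with yaw held fixed, joint 6 ran into its −3.03 limit, and that left the tool tilted towards +y. I can undo this by running joint 6 to its other end (+3.03) and moving back in −y. That should produce the opposite tilt.

Call:
apply_moves --pt "1 0 0 0 -0.124" --pt "1 0 0 0 -0.124" --pt "1 0 0 0 -0.124" --pt "1 0 0 0 -0.124" --pt "1 0 0 0 -0.124" --pt "1 0 0 0 -0.124" --pt "1 0 0 0 -0.124" --pt "1 0 0 0 -0.124" --pt "1 0 0 0 -0.124" --pt "1 0 0 0 -0.124" --pt "1 0 0 0 -0.124" --pt "1 0 0 0 -0.124"

```text
t: 10.42
eef_pos: [0.4497, -0.0418, 0.2113]
ee_rot: [3.135, 0.132, -1.482]
force: [0.3, -0.1, -0.4]
width: 0.0875
```

Call:
apply_moves --pt "1 0 0 0 -0.124" --pt "1 0 0 0 -0.124" --pt "1 0 0 0 -0.124" --pt "1 0 0 0 -0.124" --pt "1 0 0 0 -0.124" --pt "1 0 0 0 -0.124" --pt "1 0 0 0 -0.124" --pt "1 0 0 0 -0.124" --pt "1 0 0 0 -0.124" --pt "1 0 0 0 -0.124" --pt "1 0 0 0 -0.124" --pt "1 0 0 0 -0.124"

```text
t: 11.42
eef_pos: [0.4497, -0.0418, 0.2113]
ee_rot: [-3.011, 0.017, 0.008]
force: [-0.4, 0.8, 0.1]
width: 0.0874
```

Call:
apply_moves --pt "1 0 0 0 -0.124" --pt "1 0 0 0 -0.124" --pt "1 0 0 0 -0.124" --pt "1 0 0 0 -0.124" --pt "1 0 0 0 -0.124" --pt "1 0 0 0 -0.124" --pt "1 0 0 0 -0.124" --pt "1 0 0 0 -0.124" --pt "1 0 0 0 -0.124" --pt "1 0 0 0 -0.124" --pt "1 0 0 0 -0.124" --pt "1 0 0 0 -0.124"

```text
t: 12.42
eef_pos: [0.4497, -0.0418, 0.2113]
ee_rot: [-3.114, -0.129, 1.493]
force: [0.2, 0.5, -0.2]
width: 0.0877
```

```bash
cat >> h.py <<'E'
from scipy.spatial.transform import Rotation as Ro
def st():
    s=arm.get_state(); R=Ro.from_euler('xyz',s["ee_rot"]).as_matrix()
    print("t",round(s["t"],2),"q",s["q"].round(3),"p",s["eef_pos"].round(4),"rpy",s["ee_rot"].round(3),"F",s["force"].round(1),"w",round(s["width"],4))
    print("tool z",R[:,2].round(4),"tool x",R[:,0].round(4))
    return s,R
E
python3 -c "
from h import *
s,R=st(); print('-y 0.1 in tool axes',(R.T@[0,-.1,0]).round(4))"
```

```text
t 12.42 q [ 0.223  0.022 -0.398 -0.144 -1.143  2.902] p [ 0.4497 -0.0418  0.2113] rpy [-3.114 -0.129  1.493] F [ 0.2  0.5 -0.2] w 0.0877
tool z [-0.0179  0.1303 -0.9913] tool x [0.0772 0.9887 0.1285]
-y 0.1 in tool axes [-0.0989  0.0074 -0.013 ]
```

Call:
apply_moves --pt "1 0 0 0 -0.12" --pt "1 -0.02 0.0015 -0.0026 0" --pt "1 -0.02 0.0015 -0.0026 0" --pt "1 -0.02 0.0015 -0.0026 0" --pt "1 0 0 0 0" --pt "1 0 0 0 0"

```text
t: 12.92
eef_pos: [0.4522, -0.0811, 0.2148]
ee_rot: [-3.131, -0.096, 1.58]
force: [0.0, -0.1, 1.0]
width: 0.0879
```

```bash
python3 -c "
from h import *
s,R=st(); print('-y 0.1 in tool axes',(R.T@[0,-.1,0]).round(4))"
```

```text
t 12.92 q [ 0.165  0.028 -0.396 -0.106 -1.145  3.029] p [ 0.4522 -0.0811  0.2148] rpy [-3.131 -0.096  1.58 ] F [ 0.  -0.1  1. ] w 0.0879
tool z [-0.0119  0.0953 -0.9954] tool x [-0.0087  0.9954  0.0954]
-y 0.1 in tool axes [-0.0995 -0.001  -0.0095]
```

It works: the tilt fell from 0.13 to 0.095 rad. I'll keep going.

Call:
apply_moves --pt "1 -0.02 0 -0.002 0" --pt "1 -0.02 0 -0.002 0" --pt "1 -0.02 0 -0.002 0" --pt "1 -0.02 0 -0.001 0" --pt "1 -0.02 0 -0.001 0" --pt "1 0 0 0 0" --pt "1 0 0 0 0"

```text
t: 13.5
eef_pos: [0.4464, -0.1413, 0.2185]
ee_rot: [-3.135, -0.031, 1.531]
force: [0.5, -0.5, 0.2]
width: 0.0874
```

```bash
python3 -c "
from h import *
s,R=st(); print('-y 0.1 in tool axes',(R.T@[0,-.1,0]).round(4))"
```

```text
t 13.5 q [ 0.087  0.028 -0.413 -0.035 -1.133  3.03 ] p [ 0.4464 -0.1413  0.2185] rpy [-3.135 -0.031  1.531] F [ 0.5 -0.5  0.2] w 0.0874
tool z [-0.0049  0.0315 -0.9995] tool x [0.0395 0.9987 0.0312]
-y 0.1 in tool axes [-0.0999  0.0039 -0.0031]
```

Call:
apply_moves --pt "1 -0.02 0 0 0" --pt "1 -0.02 0 0 0" --pt "1 -0.008 0 0 0" --pt "1 0 0 0 0" --pt "1 0 0 0 0"

```text
t: 13.92
eef_pos: [0.4432, -0.1697, 0.2177]
ee_rot: [-3.139, -0.001, 1.508]
force: [-0.8, -0.5, 1.3]
width: 0.0877
```

```bash
python3 -c "
from h import *
s,R=st(); print('-y 0.1 in tool axes',(R.T@[0,-.1,0]).round(4))"
```

```text
t 13.92 q [ 5.000e-02  3.200e-02 -4.240e-01 -1.000e-03 -1.118e+00  3.030e+00] p [ 0.4432 -0.1697  0.2177] rpy [-3.139e+00 -1.000e-03  1.508e+00] F [-0.8 -0.5  1.3] w 0.0877
tool z [-2.9e-03  7.0e-04 -1.0e+00] tool x [6.25e-02 9.98e-01 5.00e-04]
-y 0.1 in tool axes [-0.0998  0.0063 -0.0001]
```

The tool is vertical again. I turn to yaw 3.9° first, which brings joint 6 mid-range, and only then translate.

Call:
apply_moves --pt "1 0 0 0 0.12" --pt "1 0 0 0 0.12" --pt "1 0 0 0 0.12" --pt "1 0 0 0 0.12" --pt "1 0 0 0 0.12" --pt "1 0 0 0 0.12" --pt "1 0 0 0 0.12" --pt "1 0 0 0 0.12" --pt "1 0 0 0 0.12" --pt "1 0 0 0 0.12" --pt "1 0 0 0 0.12" --pt "1 0 0 0 0.12"

```text
t: 14.92
eef_pos: [0.4435, -0.1692, 0.2179]
ee_rot: [-3.141, 0.003, 0.063]
force: [0.1, 0.9, -0.2]
width: 0.0878
```

```bash
python3 -c "
from h import *
s,R=st(); print('to target',(R.T@(np.array([.4476,.037,.2])-s['eef_pos'])).round(4))"
```

```text
t 14.92 q [ 5.100e-02  3.200e-02 -4.240e-01 -1.000e-03 -1.118e+00  1.584e+00] p [ 0.4435 -0.1692  0.2179] rpy [-3.141e+00  3.000e-03  6.300e-02] F [ 0.1  0.9 -0.2] w 0.0878
tool z [-2.6e-03  9.0e-04 -1.0e+00] tool x [ 0.998   0.0632 -0.0025]
to target [ 0.0172 -0.2055  0.0181]
```

Call:
apply_moves --pt "1 0.0017 -0.0205 0.0018 0" --pt "1 0.0017 -0.0205 0.0018 0" --pt "1 0.0017 -0.0205 0.0018 0" --pt "1 0.0017 -0.0205 0.0018 0" --pt "1 0.0017 -0.0205 0.0018 0" --pt "1 0.0017 -0.0205 0.0018 0" --pt "1 0.0017 -0.0205 0.0018 0" --pt "1 0.0017 -0.0205 0.0018 0" --pt "1 0.0017 -0.0205 0.0018 0" --pt "1 0.0017 -0.0205 0.0018 0" --pt "1 0 0 0 0" --pt "1 0 0 0 0"

```text
t: 15.92
eef_pos: [0.4461, 0.0372, 0.1999]
ee_rot: [-3.141, 0.003, 0.071]
force: [-0.3, -1.4, -0.8]
width: 0.0879
```

```bash
python3 - <<'E'
from h import *
st()
for n in ["wrist","side"]:
  f=eyes.grab_frame(n); save(f,n+"5")
  P=cloud(f); hsv=cv2.cvtColor(f["color"],cv2.COLOR_RGB2HSV)
  z=P[...,2]
  def r(m):
    n,l,s,c=cv2.connectedComponentsWithStats(m.astype(np.uint8)); i=1+s[1:,4].argmax(); p=P[l==i]
    print(len(p),s[i],np.median(p,0).round(4),cv2.minAreaRect((p[:,:2]*1000).astype(np.float32)))
  r((hsv[...,0]>5)&(hsv[...,0]<22)&(hsv[...,1]>190)&(z>0.12)&(z<.14))
  r((hsv[...,0]>95)&(hsv[...,0]<120)&(hsv[...,1]>120)&(z>0.11)&(z<.14))
E
```

```text
t 15.92 q [ 0.524 -0.002 -0.501 -0.002 -1.073  1.119] p [0.4461 0.0372 0.1999] rpy [-3.141e+00  3.000e-03  7.100e-02] F [-0.3 -1.4 -0.8] w 0.0879
tool z [-2.9e-03  8.0e-04 -1.0e+00] tool x [ 0.9975  0.0711 -0.0028]
1240 [ 257  148   23   80 1240] [0.4672 0.0333 0.1315] ((459.7095642089844, 33.50468444824219), (55.60810089111328, 14.85703182220459), 3.9266817569732666)
51750 [   67     0   395   149 51750] [0.5373 0.0421 0.13  ] ((531.1751098632812, 41.83661651611328), (89.2573013305664, 240.03695678710938), 4.0584282875061035)
50 [242 203  11   7  50] [0.4433 0.0406 0.1298] ((447.4654235839844, 36.885040283203125), (31.17757797241211, 21.4733943939209), 5.864149570465088)
2377 [ 174  161   59   67 2377] [0.5959 0.0727 0.1308] ((588.1640625, 46.7332763671875), (203.89810180664062, 236.10560607910156), 3.5055196285247803)
```

View pics/wrist5.png

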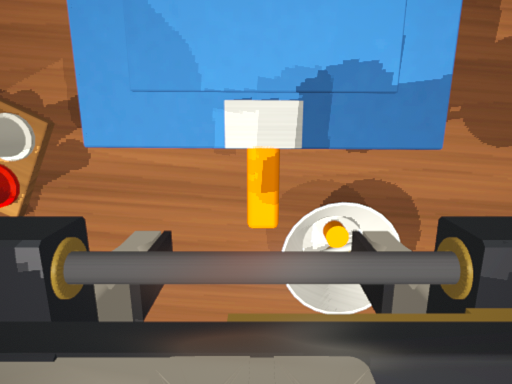

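View pics/side5.png

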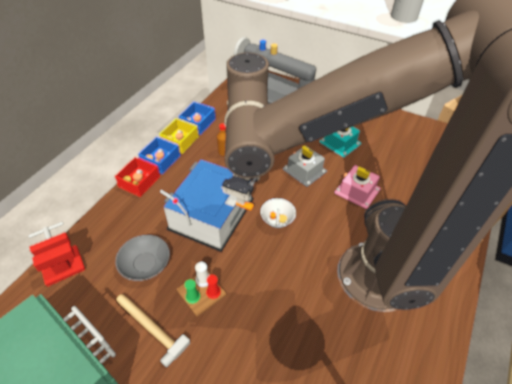

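The wrist view shows the tab at columns 247–279, row 190, centred between the fingers and parallel to them. I go down and pinch it.

Call:
apply_moves --pt "1 0.003 0 0.018 0" --pt "1 0 0 0.025 0" --pt "1 0 0 0.025 0" --pt "1 0 0 0.025 0" --pt "1 0 0 0 0" --pt "-1 0 0 0 0" --pt "-1 0 0 0 0" --pt "-1 0 0 0 0" --pt "-1 0 0 0 0" --pt "-1 0 0 0 0" --pt "-1 0 0 0 0" --pt "-1 0 0 0 0" --newtons 15

```text
t: 17.02
eef_pos: [0.4491, 0.0366, 0.1074]
ee_rot: [-3.14, 0.002, 0.069]
force: [-0.2, 0.4, -0.2]
width: 0.0466
```

Call:
apply_moves --pt "-1 0 0 0 0" --pt "-1 0 0 0 0" --pt "-1 0 0 0 0" --pt "-1 0 0 0 0" --pt "-1 0 0 0 0"

```text
t: 17.43
eef_pos: [0.4489, 0.0367, 0.1069]
ee_rot: [-3.14, 0.003, 0.069]
force: [-1.8, 2.7, 0.1]
width: 0.0218
```

```bash
python3 - <<'E'
from h import *
st()
f=eyes.grab_frame("wrist"); save(f,"wrist6")
E
```

```text
t 17.43 q [ 0.519  0.109 -0.627 -0.003 -0.836  1.122] p [0.4489 0.0367 0.1069] rpy [-3.14e+00  3.00e-03  6.90e-02] F [-1.8  2.7  0.1] w 0.0218
tool z [-0.0028  0.001  -1.    ] tool x [ 0.9976  0.0686 -0.0027]
```

View pics/wrist6.png

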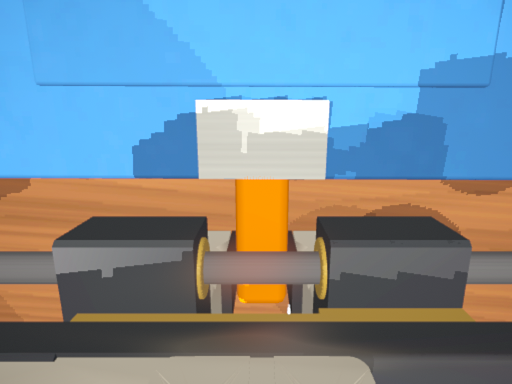

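The tab is pinched, width 21.8 mm. Next I compute the arc increments.

```bash
python3 -c "
import numpy as np
R=.241;t=np.arange(0,.921,.04)
for a,b in zip(t,t[1:]): print(round(b,2),(R*(np.cos(a)-np.cos(b))).round(4),(-R*(np.sin(b)-np.sin(a))).round(4))"
```

```text
0.04 0.0002 -0.0096
0.08 0.0006 -0.0096
0.12 0.001 -0.0096
0.16 0.0013 -0.0095
0.2 0.0017 -0.0095
0.24 0.0021 -0.0094
0.28 0.0025 -0.0093
0.32 0.0028 -0.0092
0.36 0.0032 -0.0091
0.4 0.0036 -0.009
0.44 0.0039 -0.0088
0.48 0.0043 -0.0086
0.52 0.0046 -0.0085
0.56 0.005 -0.0083
0.6 0.0053 -0.0081
0.64 0.0056 -0.0078
0.68 0.0059 -0.0076
0.72 0.0062 -0.0074
0.76 0.0065 -0.0071
0.8 0.0068 -0.0069
0.84 0.007 -0.0066
0.88 0.0073 -0.0063
0.92 0.0076 -0.006
```

Call:
apply_moves --pt "-1 0.0002 0 -0.0096 0" --pt "-1 0.0006 0 -0.0096 0" --pt "-1 0.001 0 -0.0096 0" --pt "-1 0.0013 0 -0.0095 0" --pt "-1 0.0017 0 -0.0095 0" --pt "-1 0.0021 0 -0.0094 0" --pt "-1 0.0025 0 -0.0093 0" --pt "-1 0.0028 0 -0.0092 0" --pt "-1 0 0 0 0"

```text
t: 18.23
eef_pos: [0.4615, 0.0375, 0.1843]
ee_rot: [-3.14, 0.002, 0.069]
force: [-2.4, 5.1, -3.1]
width: 0.0215
```

```bash
python3 - <<'E'
from h import *
st()
f=eyes.grab_frame("side"); save(f,"side7",(140,110,340,260),4)
E
```

```text
t 18.23 q [ 0.506  0.041 -0.496 -0.003 -1.035  1.135] p [0.4615 0.0375 0.1843] rpy [-3.14e+00  2.00e-03  6.90e-02] F [-2.4  5.1 -3.1] w 0.0215
tool z [-0.0025  0.0013 -1.    ] tool x [ 0.9976  0.0687 -0.0024]
```

View pics/side7.png

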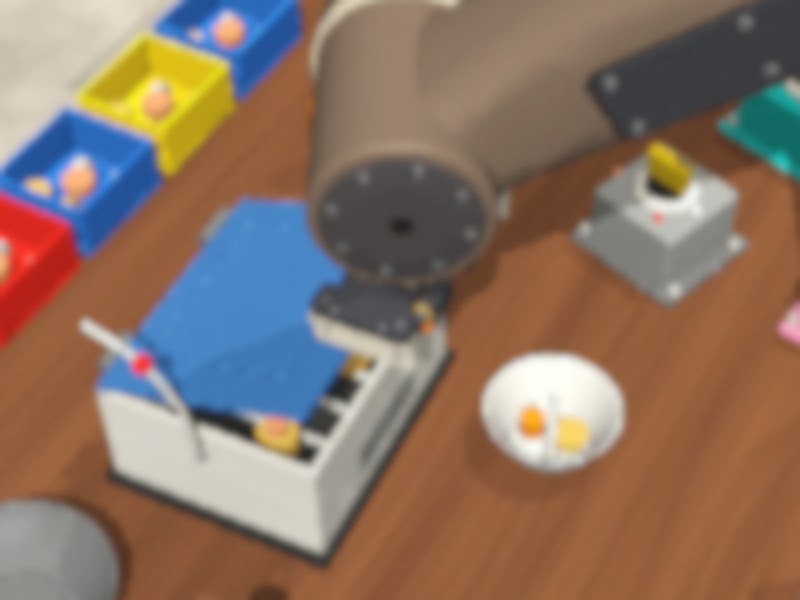

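The lid is rising and the wrist carries about 3 N of its weight. The bowl and the knob are unchanged, so I continue.

Call:
apply_moves --pt "-1 0.0032 0 -0.0091 0" --pt "-1 0.0036 0 -0.009 0" --pt "-1 0.0039 0 -0.0088 0" --pt "-1 0.0043 0 -0.0086 0" --pt "-1 0.0046 0 -0.0085 0" --pt "-1 0.005 0 -0.0083 0" --pt "-1 0.0053 0 -0.0081 0" --pt "-1 0.0056 0 -0.0078 0" --pt "-1 0 0 0 0"

```text
t: 19.03
eef_pos: [0.4972, 0.0398, 0.2524]
ee_rot: [-3.141, 0.003, 0.069]
force: [-4.5, 5.3, -0.1]
width: 0.0218
```

Call:
apply_moves --pt "-1 0.0059 0 -0.0076 0" --pt "-1 0.0062 0 -0.0074 0" --pt "-1 0.0065 0 -0.0071 0" --pt "-1 0.0068 0 -0.0069 0" --pt "-1 0.007 0 -0.0066 0" --pt "-1 0.006 0 -0.0053 0" --pt "-1 0 0 0 0" --pt "-1 0 0 0 0"

```text
t: 19.7
eef_pos: [0.535, 0.0423, 0.2923]
ee_rot: [-3.141, 0.004, 0.069]
force: [-4.8, 4.2, 1.7]
width: 0.0219
```

```bash
python3 - <<'E'
from h import *
s,R=st()
g=s["eef_pos"]-0.019*R[:,2]; h=np.array([.690,.0535,.124]); d=h-g
print("angle from TCP",np.arctan2(-d[2],np.hypot(d[0],d[1])), "R",np.linalg.norm(d))
for n in ["side","scene","wrist"]:
  f=eyes.grab_frame(n); save(f,n+"8",{"side":(140,110,340,260),"scene":(90,90,350,290),"wrist":None}[n],{"side":4,"scene":3,"wrist":1}[n])
  P=cloud(f); hsv=cv2.cvtColor(f["color"],cv2.COLOR_RGB2HSV)
  b=(hsv[...,0]>95)&(hsv[...,0]<125)&(hsv[...,1]>110)&(P[...,2]>0.09)&(P[...,0]>.5)&(P[...,0]<.72)&(abs(P[...,1]-.05)<.13)
  p=P[b]; print(n,len(p))
  if len(p)>100:
    c=p.mean(0); 
    for _ in range(3):
      u,sv,vt=np.linalg.svd(p-p.mean(0),full_matrices=False); nn=vt[2]; r=abs((p-p.mean(0))@nn); p=p[r<.008]
    nn*=np.sign(nn[2]); print(" plane n",nn.round(3),"angle",np.arccos(nn[2]).round(3),len(p))
E
```

```text
t 19.7 q [ 0.443  0.095 -0.182 -0.002 -1.297  1.198] p [0.535  0.0423 0.2923] rpy [-3.141  0.004  0.069] F [-4.8  4.2  1.7] w 0.0219
tool z [-3.8e-03  7.0e-04 -1.0e+00] tool x [ 0.9976  0.0687 -0.0038]
angle from TCP 0.8784390973900777 R 0.24338147868704713
side 503
 plane n [0.74  0.082 0.668] angle 0.84 503
scene 4985
 plane n [0.754 0.049 0.656] angle 0.856 4972
wrist 70678
 plane n [0.746 0.049 0.664] angle 0.844 70677
```

View pics/side8.png

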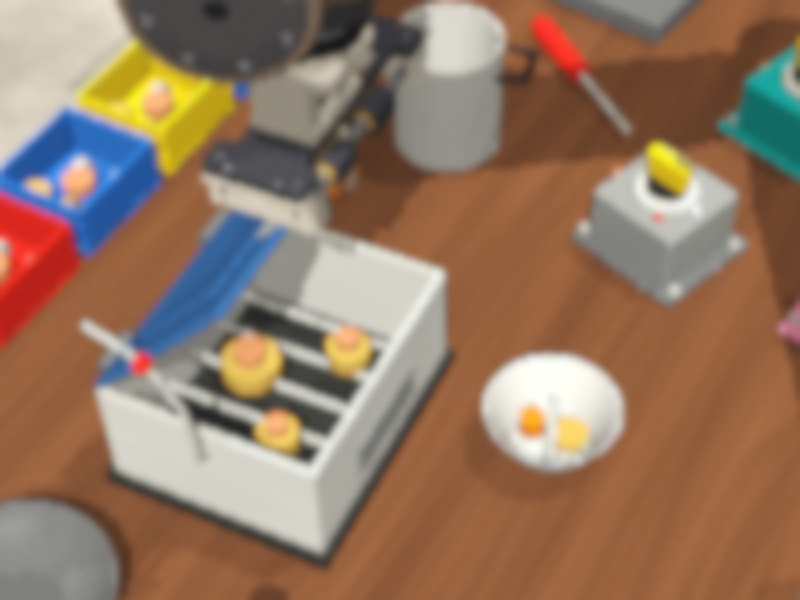

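View pics/scene8.png

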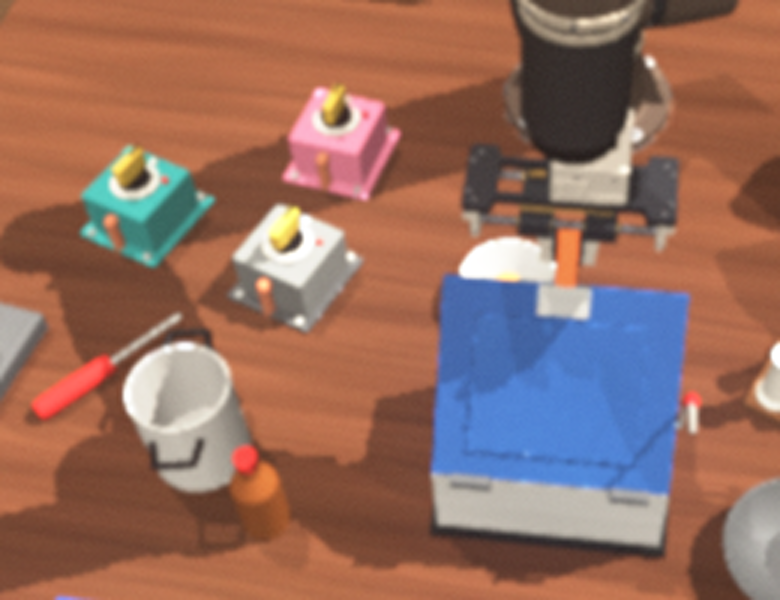

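View pics/wrist8.png

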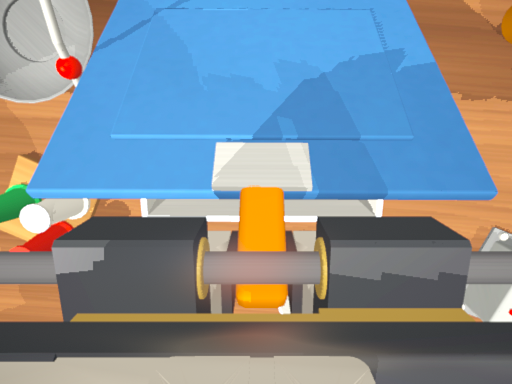

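All views agree. The lid plane is at 0.84–0.86 rad and the TCP geometry gives 0.88, against a target of 0.873 and an allowed band of 0.753–0.993. The knob is at rest and the bystanders haven't moved. I'll make a small nudge, let it settle, then check that it holds.

Call:
apply_moves --pt "-1 0.001 0 -0.003 0" --pt "-1 0 0 0 0" --pt "-1 0 0 0 0" --pt "-1 0 0 0 0" --pt "-1 0 0 0 0" --pt "-1 0 0 0 0" --pt "-1 0 0 0 0" --pt "-1 0 0 0 0"

```text
t: 20.52
eef_pos: [0.5366, 0.0424, 0.2941]
ee_rot: [-3.141, 0.003, 0.069]
force: [5.0, 2.7, -8.1]
width: 0.0218
```

```bash
python3 - <<'E'
from h import *
for k in range(3):
  s,R=st()
  f=eyes.grab_frame(["wrist","scene","wrist"][k])
  P=cloud(f); hsv=cv2.cvtColor(f["color"],cv2.COLOR_RGB2HSV)
  b=(hsv[...,0]>95)&(hsv[...,0]<125)&(hsv[...,1]>110)&(P[...,2]>0.09)&(P[...,0]>.5)&(P[...,0]<.72)&(abs(P[...,1]-.05)<.13)
  p=P[b]; 
  for _ in range(3):
      u,sv,vt=np.linalg.svd(p-p.mean(0),full_matrices=False); nn=vt[2]; r=abs((p-p.mean(0))@nn); p=p[r<.008]
  print(" angle",np.arccos(abs(nn[2])).round(3),len(p))
E
```

```text
t 20.52 q [ 0.442  0.096 -0.177 -0.002 -1.3    1.198] p [0.5366 0.0424 0.2941] rpy [-3.141e+00  3.000e-03  6.900e-02] F [ 5.   2.7 -8.1] w 0.0218
tool z [-2.8e-03  7.0e-04 -1.0e+00] tool x [ 0.9976  0.0686 -0.0028]
 angle 0.856 70132
t 20.57 q [ 0.442  0.096 -0.177 -0.002 -1.3    1.198] p [0.5366 0.0424 0.2941] rpy [-3.141e+00  3.000e-03  6.900e-02] F [ 4.4  2.8 -8.9] w 0.0223
tool z [-2.8e-03  7.0e-04 -1.0e+00] tool x [ 0.9976  0.0686 -0.0028]
 angle 0.866 4956
t 20.62 q [ 0.442  0.096 -0.177 -0.002 -1.3    1.198] p [0.5366 0.0424 0.2941] rpy [-3.141e+00  3.000e-03  6.900e-02] F [ 4.2  2.8 -9.5] w 0.0218
tool z [-2.9e-03  7.0e-04 -1.0e+00] tool x [ 0.9976  0.0686 -0.0028]
 angle 0.856 70149
```

Steady at 0.86 rad. I'll firm up the grip a little for margin, ease 1 mm of preload, and check again.

Call:
apply_moves --pt "-1 0 0 0.001 0" --pt "-1 0 0 0 0" --pt "-1 0 0 0 0" --pt "-1 0 0 0 0" --pt "-1 0 0 0 0" --pt "-1 0 0 0 0" --pt "-1 0 0 0 0" --pt "-1 0 0 0 0" --pt "-1 0 0 0 0" --pt "-1 0 0 0 0" --pt "-1 0 0 0 0" --pt "-1 0 0 0 0" --newtons 25

```text
t: 21.67
eef_pos: [0.5362, 0.0424, 0.2937]
ee_rot: [-3.141, 0.003, 0.069]
force: [-2.2, 4.6, -1.2]
width: 0.0218
```

```bash
python3 - <<'E'
from h import *
s,R=st()
f=eyes.grab_frame("wrist")
P=cloud(f); hsv=cv2.cvtColor(f["color"],cv2.COLOR_RGB2HSV)
b=(hsv[...,0]>95)&(hsv[...,0]<125)&(hsv[...,1]>110)&(P[...,2]>0.09)&(P[...,0]>.5)&(P[...,0]<.72)&(abs(P[...,1]-.05)<.13)
p=P[b]; vt=np.linalg.svd(p-p.mean(0),full_matrices=False)[2]
a=np.arccos(abs(vt[2][2])); print("angle",a)
if .8<a<.95 and .02<s["width"]<.024 and abs(s["force"]).max()<25:
    print(job.job_done())
st()
E
```

```text
t 21.67 q [ 0.442  0.096 -0.179 -0.002 -1.299  1.198] p [0.5362 0.0424 0.2937] rpy [-3.141e+00  3.000e-03  6.900e-02] F [-2.2  4.6 -1.2] w 0.0218
tool z [-2.6e-03  7.0e-04 -1.0e+00] tool x [ 0.9976  0.0688 -0.0026]
angle 0.8529394271228321
the job is handed in; nothing more can be done
None
the job is handed in; nothing more can be done
```

I handed the job in at about 21.7 s with both parts done; the station gives no verdict, so what follows rests on my own checks.

- **Vent knob:** With the tank shut, I turned the grey box's knob clockwise until its bar pointed at the red dot. The twisting moment then rose from 0.11 to 0.31 N m, which means it was on the hard stop. I let go, and the wrist picture showed the bar back at its rest mark.
- **Lid:** I pinched the orange tab and raised the lid along its arc. At hand-in the fingers were still holding it with a 25 N grip and a finger opening of 21.8 mm.
- **Lid angle:** The last reading of the lid's plane was 0.853 rad, about 49 degrees and within the allowed 0.753 to 0.993. The cameras read 0.84 to 0.87 rad and the finger position gave 0.88, so they differ by about 2 degrees. Repeated readings showed it standing still.

**Arm stall:** On the way to the tab the last joint hit its range limit. The arm stalled and the tool tilted by 0.13 rad. Nothing was touched, and I straightened the tool before gripping the tab.

**Bystanders:** Nothing else on the bench looked moved in the last side and scene pictures, taken just before hand-in. I judged that by eye and did not measure it.

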